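# Release the balance's transit lock and load its check weight

## Robot

A 7-joint arm with a two-finger parallel gripper is mounted at the origin on the work surface. World frame = base frame: x ahead of the robot, y to its left, z up, the work surface at z = 0. Lengths are in m, angles in rad, forces in N, time in s.
With the tool pointing down it reaches from about 0.4 to 0.85 m from the base axis. Payload 10.4 kg.
Tool frame: the origin (TCP) lies midway between the tips of the shut fingers; the grasp point (between the pads) lies 19 mm behind it (manip.pinch_z is the distance from the TCP to the grasp point, in m); y points along the fingers, x is the direction in which the jaws open and shut, and the axes are right-handed (so a half turn about y gives the same grasp; the last joint's range is limited). The gripper opens to 85 mm and grips with 20 to 120 N. Pads are 22 mm wide; open, the fingers measure 114 mm over their backs; the gripper's body (76 mm by 85 mm) begins 54 mm behind the grasp point. The pads swing forward as they close: fully open they stand 13 mm farther back than shut.
Start: joints at [-1.149, 0.332, -0.065, 1.46, 0.022, 1.35, -0.088], TCP at [0.269, 0.564, 0.231] pointing down, gripper open.
Joint ranges: [-2.6, 2.6], [-0.5, 2.12], [-1.47, 1.34], [0.16, 2.42], [-1.27, 4.41], [0.06, 2.06], [-2.6, 2.6]. Speed limits (rad/s): [2.22, 2.22, 2.79, 2.79, 3.14, 3.14, 3.14].

## Interface

Orientations are given as a unit quaternion [x, y, z, w].
In Python, from workcell import manip gives the robot as it stands.
- The arm moves only by the shell command python3 -m pendant 'ROWS' [OPENING] [FORCE]. ROWS is a JSON object of lists of equal length, an entry for each row: "offset": the shift along the tool's x, y, z scaled (see below), a list of three; "turn": the turn, a rotation vector about the tool's x, y, z scaled (see below), a list of three. A call has 1 to 12 rows; each row is the pose to reach, as a shift and turn from the pose measured when the call began, along the tool's axes at that moment; what a row does not reach only later rows make up. The controller multiplies each number of a shift by 200 mm and each number of a turn by 45 degrees. A row lasts 1/8 s, in which the tool goes at most 62.5 mm and 10.7 degrees, less where a joint would pass 70% of its speed; a pose out of reach is approached as far as the arm can. A call with a number of a shift or a turn outside -1 to 1 is refused whole. A call with a gripper value outside its range is refused whole. OPENING is the opening in per cent of the stroke, from 0 (shut) to 100 (fully open), set as the call begins (- or left out, the last holds). The fingers move at their own pace and stop on an object; FORCE is the grip in N (left out, the last holds). Time passes only in rows, so rows that repeat a pose let the fingers close. It gives the time, the measured TCP pose, the force and the opening at its end, in the units of the state.
- manip.get_obs(): the state, without advancing time (a new reading comes with each control period).
- manip.camera(name): name is "scene" or "top" or "wrist"; returns (picture, depth): 420x560x3 uint8, red, green, blue; 420x560 float32, m along the optical axis (not along the pixel's ray), 0 where there is no reading.
- manip.camera_model(name): a dict with "intrinsics" (3x3 intrinsics, pixels), "k1" (the pictures are not rectified: a ray, as slopes to the right and down, at radius r is drawn at 1 + k1 r^2 times it, then the intrinsics apply), "R" (3x3) and "t" (3): a world point X has camera coordinates R X + t; the wrist camera has in their place "tool_from_camera" (4x4, takes a point from camera to tool coordinates, whose origin is the TCP and whose axes are the tool frame's). Camera axes: x right, y down, z forward; pixel columns grow to the right and rows downward; lengths in m; the calibration is good to about 2 mm. A picture is of the moment at which its call begins: read the wrist's pose just before it. camera_model takes no time and is no camera call.
- manip.hand_in(): hands the job in, once; it reports no verdict.
The state is a dict: "clock": time; "joint_pos": joint angles; "joint_velocities": joint speeds; "tau": joint torques, N m; "position": TCP position; "ee_rot": TCP orientation; "ft_force": force on the tool from outside, world axes, zero at the start; "torque": the same for the moment, N m; "grip_width": opening from 0.0 (shut) to 1.0 (fully open).
Only numpy, scipy, OpenCV 4.12 (cv2) and the standard library are available. Lean on these libraries where they do the work, as an engineer would, in place of code of your own. Each camera call takes 0.05 s, during which the arm holds its last target. There are 200 camera calls.

## Task

Release the balance's transit lock: pull its knob up and out, turn it clockwise to the stop and push it fully back in. Then find the largest of the three check weights, which stand hidden under the capped pots, and set it down gently, upright near the middle of the balance's pan. Stand any cap you lift upright on the bench or back on its pot, leave the two smaller weights standing where they are, and do not disturb anything else.

Things in the scene. Friction and masses are not known exactly. Their poses are not given: they have to be found in the camera images.
- balance: white precision balance, 300 long (x) x 220 wide (y) mm, flat deck 70 mm above the bench, feet hidden beneath; fixed to the bench. Origin on the bench under its middle; x points from its display end to its pan end, z up. The grey display panel at its -x end rises to about 14 mm over the deck
- lock_grip (a point): grip point of the black transit-lock knob on the balance's deck, at [-0.065, 0.055, 0.100] m in the balance's frame when in: a 39 mm round skirt 10 mm high with an upright bar 38 long (point x) x 14 thick (point y) x 30 high mm, its top 41 mm over the deck when in; the point is on the axis, 11 mm below the bar's top and 19 mm above the skirt; z up
- lock_pull (a joint): how far the lock knob is pulled straight up, m: 0 in, 0.015 fully out (stop). Friction of about 4 N holds it where it is left; no spring. A lug on the skirt's -x side, 29 mm from the axis, sits in a notch of the 10 mm high, 57 mm wide aluminium collar, so that the knob cannot turn while in; it clears above 0.010
- lock_turn (a joint): angle of the lock knob, rad, growing clockwise seen from above: 0 locked (where it starts), 1.3 (75 degrees) released, with stops at both; friction 0.06 N m. It can be pushed in only when the lug is over a notch: at 0 to about 0.1 or about 1.2 to 1.3
- pan_top (a point): centre of the upper face of the balance's round steel pan, 110 mm across, 4 mm thick, 86 mm above the bench, at [0.055, 0, 0.086] m in the balance's frame. The pan gives downward on a spring of 2 N/mm after a 2 N preload
- pan (a joint): how far the pan is pressed down, m: about 0 empty, about 0.0005 under the large weight, 0.008 at its stop (about 18 N); beyond 0.0045 (about 11 N) it is overloaded
- weight_large_center (a point): the large of three steel check weights: a cylinder 28 mm across and 38 mm high with a small grip knob on top, 52 mm high in all, 200 g; the point is on its axis, half-way up (26 mm above its foot), z up. At the start it stands loose in a pot, hidden under the cap
- weight_mid_center (a point): the middle of three steel check weights: a cylinder 22 mm across and 30 mm high with a small grip knob on top, 41 mm high in all, 100 g; the point is on its axis, half-way up (20.5 mm above its foot), z up. At the start it stands loose in a pot, hidden under the cap
- weight_small_center (a point): the small of three steel check weights: a cylinder 18 mm across and 24 mm high with a small grip knob on top, 33 mm high in all, 50 g; the point is on its axis, half-way up (16.5 mm above its foot), z up. At the start it stands loose in a pot, hidden under the cap
- pot_a: base of one of three identical grey weight pots, fixed to the bench: a disc 60 mm across, 6 mm high, with a raised seat 43 mm across, top 12 mm above the bench, on which a weight stands. Origin on the bench at its centre
- cap_a_center (a point): one of three identical loose grey plastic caps, standing over a pot: a cup upside-down, plain cylinder 53 mm across, 66 mm high, 3 mm wall, open below, about 40 g; the point is on its axis, half-way up. On its pot the rim is 6 mm above the bench (top at 72 mm)
- pot_b: base of one of three identical grey weight pots, fixed to the bench: a disc 60 mm across, 6 mm high, with a raised seat 43 mm across, top 12 mm above the bench, on which a weight stands. Origin on the bench at its centre
- cap_b_center (a point): one of three identical loose grey plastic caps, standing over a pot: a cup upside-down, plain cylinder 53 mm across, 66 mm high, 3 mm wall, open below, about 40 g; the point is on its axis, half-way up. On its pot the rim is 6 mm above the bench (top at 72 mm)
- pot_c: base of one of three identical grey weight pots, fixed to the bench: a disc 60 mm across, 6 mm high, with a raised seat 43 mm across, top 12 mm above the bench, on which a weight stands. Origin on the bench at its centre
- cap_c_center (a point): one of three identical loose grey plastic caps, standing over a pot: a cup upside-down, plain cylinder 53 mm across, 66 mm high, 3 mm wall, open below, about 40 g; the point is on its axis, half-way up. On its pot the rim is 6 mm above the bench (top at 72 mm)
- beaker: bystander: small glass beaker, 50 mm across, 70 mm high, origin under its foot, loose
- bottle: bystander: amber bottle, 60 mm across, 125 mm high, origin under its foot, loose
- vial: bystander: small glass vial, 28 mm across, 50 mm high, origin under its foot, loose
- mortar: bystander: white mortar bowl, 90 mm across, 50 mm high, origin under its foot, loose
- brush: bystander: balance brush lying down, 150 mm long along its x, origin near its middle, up to 42 mm wide and 20 mm high, loose
- jar: bystander: white jar, 36 mm across, 55 mm high, origin under its foot, loose
- weight_large: the same large weight, origin at the centre of its foot
Not all that is in view belongs to the job. Leave any black or blue look-alike of the part that bears cap_a_center alone. Leave any green look-alike of the part that bears cap_b_center alone.

How it is judged:
By the outcome, as a careful person would: the job done as asked, in the order asked, and still so for the second after the job is handed in, with the robot touching nothing.
It also fails if it takes over 72 s, if anything falls off the work surface, if the arm or the gripper's body presses on something with over 40 N, if the wrist force passes 120 N, or if a joint passes its speed limit or range.

## Working session

There is one attempt and no reset: what is moved stays moved. The work goes in short steps, Python scripts to look and compute and a shell command to move; the robot and the scene stay as the last step left them, time stands still between calls to the robot, and variables do not carry over. Pictures are saved under pics/ and viewed, about 8 in all and at most 12, crops included, and the job is handed in when it is done.

```bash
ls; mkdir -p pics
cat > h.py <<'E'
import numpy as np, cv2, json
from workcell import manip
from scipy.spatial.transform import Rotation as Rot
def save(n,img): cv2.imwrite('pics/'+n+'.png',img[:,:,::-1])
def cam(name):
    o=manip.get_obs(); img,d=manip.camera(name); m=manip.camera_model(name)
    K=np.array(m['intrinsics']);k1=m['k1']
    if name=='wrist':
        T=np.array(m['tool_from_camera']); Rt=Rot.from_quat(o['ee_rot']).as_matrix()
        Rc=Rt@T[:3,:3]; c=Rt@T[:3,3]+np.array(o['position'])
    else:
        R=np.array(m['R']); Rc=R.T; c=-R.T@np.array(m['t'])
    return dict(img=img,d=d,K=K,k1=k1,R=Rc,c=c)
def rays(v,uv):
    uv=np.atleast_2d(np.asarray(uv,float)); K=v['K']
    p=np.c_[(uv[:,0]-K[0,2])/K[0,0],(uv[:,1]-K[1,2])/K[1,1]]; q=p.copy()
    for _ in range(20): q=p/(1+v['k1']*(q**2).sum(1,keepdims=True))
    return np.c_[q,np.ones(len(q))]
def onplane(v,uv,z):
    r=rays(v,uv)@v['R'].T; return v['c']+r*((z-v['c'][2])/r[:,2])[:,None]
def cloud(v):
    h,w=v['d'].shape; u,vv=np.meshgrid(np.arange(w),np.arange(h)); r=rays(v,np.c_[u.ravel(),vv.ravel()])
    P=v['c']+(r*v['d'].ravel()[:,None])@v['R'].T; return P.reshape(h,w,3)
def proj(v,X):
    X=np.atleast_2d(X); p=(X-v['c'])@v['R']; q=p[:,:2]/p[:,2:]; q=q*(1+v['k1']*(q**2).sum(1,keepdims=True))
    return q*[v['K'][0,0],v['K'][1,1]]+v['K'][:2,2]
def goto(target,R=None):
    "print shift/turn in tool axes in row units"
    o=manip.get_obs(); Rt=Rot.from_quat(o['ee_rot'])
    print('offset',np.round(Rt.inv().apply(np.array(target)-o['position'])/0.2,4).tolist())
    if R is not None: print('turn',np.round((Rt.inv()*R).as_rotvec()/np.radians(45),4).tolist())
E
python3 - <<'E'
from h import *
for n in ('scene','top'):
    v=cam(n); save(n+'1',v['img']); print(n,v['c'],v['K'][0,0],v['R'][:,2])
    np.savez('pics/'+n+'1.npz',**v)
print(manip.get_obs(), Rot.from_quat(manip.get_obs()['ee_rot']).as_matrix(), manip.camera_model('wrist'))
E
```

```text
pics
scene [0.82103851 0.40019305 0.74708886] 383.25359053914764 [-0.31326101 -0.52267089 -0.79289513]
top [ 0.38394045 -0.04525217  1.40559948] 484.56688447263735 [ 0.14903515  0.01217369 -0.98875696]
{'clock': 0.1, 'joint_pos': array([-1.14861732,  0.33278601, -0.06469274,  1.46080001,  0.02160219,
        1.34989458, -0.08849061]), 'joint_velocities': array([ 0.00100135, -0.00191339,  0.0020423 , -0.00220515,  0.00075812,
       -0.00079328, -0.00109401]), 'tau': array([ 1.93958658e-03, -6.26741195e+01,  4.93128283e-02, -3.92436612e+01,
        1.62907911e-02,  6.80964367e-03,  1.76943678e-05]), 'position': array([0.26878483, 0.56391038, 0.230637  ]), 'ee_rot': array([ 0.59820468,  0.37706688, -0.37775785, -0.59772129]), 'ft_force': array([ 0.15128323, -0.11809064,  0.15938926]), 'torque': array([-0.0056456 , -0.04696214, -0.02822545]), 'grip_width': 1.001150616711441} [[ 4.30239153e-01 -4.61483714e-04 -9.02714827e-01]
 [ 9.02714159e-01 -1.09965400e-03  4.30239397e-01]
 [-1.19122244e-03 -9.99999289e-01 -5.65263216e-05]] {'intrinsics': array([[365.04284496,   0.        , 282.91869323],
       [  0.        , 365.04284496, 212.79856096],
       [  0.        ,   0.        ,   1.        ]]), 'k1': -0.030283548745764506, 'tool_from_camera': array([[ 9.99999752e-01,  7.01645024e-04, -6.76690787e-05,
         4.06013230e-05],
       [ 2.90873954e-04, -3.23295630e-01,  9.46297972e-01,
        -1.42151059e-01],
       [ 6.42088145e-04, -9.46297756e-01, -3.23295753e-01,
         8.42706721e-02],
       [ 0.00000000e+00,  0.00000000e+00,  0.00000000e+00,
         1.00000000e+00]])}
```

View pics/top1.png

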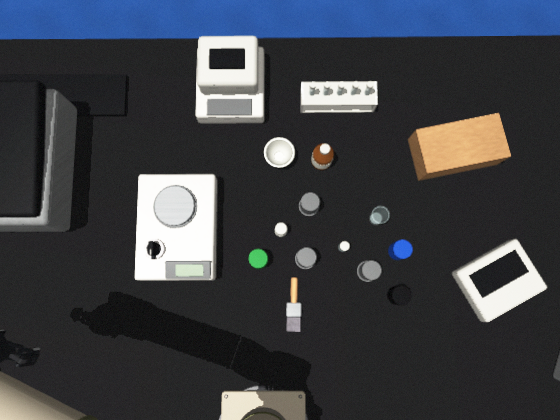

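View pics/scene1.png

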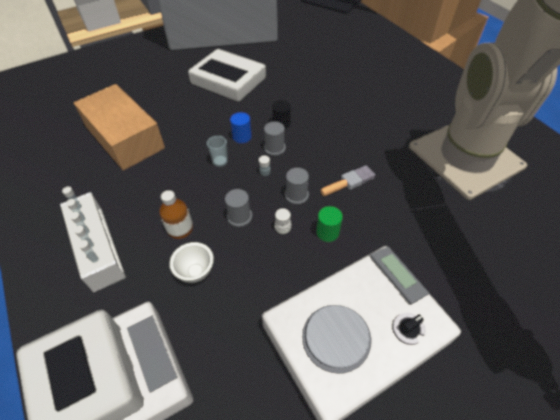

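Top view: balance at left (knob (154,248), pan (175,206)), three grey caps at (310,203), (306,258), (369,270), and blue, black and green decoys. The scene view shows the same layout. Next I'll measure the positions from both views.

Run:
```python
from h import *
vs={n:dict(np.load('pics/%s1.npz'%n)) for n in('scene','top')}
for n,v in vs.items():
    P=cloud(v); z=P[...,2]; hsv=cv2.cvtColor(v['img'],cv2.COLOR_RGB2HSV)
    for nm,lo,hi,zz in (('cap',0.064,0.08,0.072),('deck',0.062,0.078,0.07),('pan',0.0815,0.092,0.086),('high',0.095,0.125,0.11)):
        m=((z>lo)&(z<hi)&(v['d']>0)).astype(np.uint8)
        if nm=='deck': m&=(hsv[...,2]>200).astype(np.uint8)
        m=cv2.morphologyEx(m,cv2.MORPH_OPEN,np.ones((3,3),np.uint8))
        k,l,s,c=cv2.connectedComponentsWithStats(m)
        for i in range(1,k):
            if s[i,4]<(20 if nm=='high' else 80): continue
            q=P[l==i]; cen=(np.percentile(q,1,0)+np.percentile(q,99,0))/2
            if not(0.2<cen[0]<1 and -0.5<cen[1]<0.6): continue
            ct=max(cv2.findContours((l==i).astype(np.uint8),0,cv2.CHAIN_APPROX_NONE)[0],key=len)[:,0]
            w=onplane(v,ct,np.median(q[:,2]))
            r=cv2.minAreaRect((w[:,:2]*1000).astype(np.float32))
            print(n,nm,s[i,4],'px',c[i].round(0),'z',np.median(q[:,2]).round(4),'rect',np.round(r[0],1),np.round(r[1],1),round(r[2],1),'col',np.median(v['img'][l==i],0))
```

```text
scene cap 181 px [281. 106.] z 0.0677 rect [ 378.9 -378. ] [50.2 51.2] 59.6 col [34. 35. 36.]
scene cap 200 px [239. 118.] z 0.0678 rect [ 506.3 -386.6] [53.1 51.1] 81.5 col [ 34.  92. 204.]
scene cap 246 px [274. 129.] z 0.0731 rect [ 449.6 -295.3] [56.2 50.6] 59.8 col [121. 123. 125.]
scene cap 241 px [136. 140.] z 0.0726 rect [ 778.1 -442.4] [128.9  21.1] 12.5 col [130.  99.  69.]
scene cap 326 px [297. 177.] z 0.073 rect [ 485.6 -119. ] [54.6 50.3] 59.6 col [124. 126. 128.]
scene cap 378 px [236. 199.] z 0.073 rect [ 640. -130.] [58.8 50. ] 63.1 col [124. 126. 128.]
scene cap 356 px [330. 216.] z 0.0672 rect [481.3  14.2] [49.6 51.4] 59.5 col [ 28. 159.  67.]
scene cap 123 px [176. 219.] z 0.0722 rect [ 777.2 -148.3] [26.6 53.6] 86.9 col [111.  72.  36.]
scene cap 14159 px [358. 334.] z 0.071 rect [572.1 247.3] [299.8 217.3] 0.2 col [235. 233. 229.]
scene cap 298 px [139. 336.] z 0.0655 rect [928.   62.7] [34.3 57.9] 49.5 col [126. 127. 129.]
scene cap 279 px [158. 350.] z 0.0654 rect [909.  103.8] [46.7 28.1] 89.9 col [125. 127. 130.]
scene cap 186 px [154. 380.] z 0.0655 rect [
[... 2321 characters left out ...]
[13.9 23.7] 88.8 col [221.5 219.5 211. ]
top high 24 px [368.  87.] z 0.113 rect [ 955.8 -296.4] [11.2 12.1] 88.4 col [191.  194.5 187. ]
top high 39 px [205.  89.] z 0.1085 rect [955.9 162.1] [28.4  8.9] 89.7 col [127. 125. 117.]
top high 189 px [235.  88.] z 0.1119 rect [955.5  79.9] [124.1  11.9] 89.7 col [123. 122. 114.]
top high 28 px [354.  88.] z 0.1129 rect [ 953.2 -258.6] [14.2 11.8] 89.6 col [160.5 160.  152.5]
top high 598 px [ 60. 164.] z 0.1095 rect [745.2 558.2] [ 20.1 373.1] 88.9 col [64. 65. 64.]
top high 42 px [322. 154.] z 0.102 rect [ 767.1 -167.2] [24.9 14.3] 89.8 col [136.  80.  40.]
top high 87 px [151. 248.] z 0.1085 rect [504.3 299.7] [38.2 13.5] 2.1 col [43. 43. 45.]
```

Both views agree within 2 mm: balance centre at about (0.570, 0.246) with yaw 0, knob at about (0.506, 0.301). Next: move above the knob.

```bash
cat >> h.py <<'E'
def down(yaw_deg):
    "tool x at yaw in the world, tool y down"
    a=np.radians(yaw_deg); x=np.array([np.cos(a),np.sin(a),0]); y=np.array([0,0,-1.]); return Rot.from_matrix(np.c_[x,y,np.cross(x,y)])
E
python3 -c "
from h import *
goto([.506,.301,.18],down(90))"
```

```text
offset [-0.6761, 0.2541, -1.6362]
turn [-0.0003, -0.5663, -0.0015]
```

```bash
python3 -m pendant '{"offset":[[-0.12,0.0,-0.3],[-0.24,0.0,-0.6],[-0.36,0.05,-0.85],[-0.4,0.1,-0.97],[-0.4,0.1,-0.97],[-0.4,0.1,-0.97]],"turn":[[0,-0.1,0],[0,-0.2,0],[0,-0.35,0],[0,-0.566,0],[0,-0.566,0],[0,-0.566,0]]}' 100 40; python3 -c "
from h import *
goto([.506,.301,.18],down(90))"
```

```text
clock: 0.85
position: [0.4086, 0.4091, 0.2107]
ee_rot: [-0.5, -0.499, 0.5, 0.5]
ft_force: [-0.1, 0.2, 0.8]
grip_width: 0.999
offset [-0.5396, 0.1534, -0.4882]
turn [-0.0014, -0.002, -0.0011]
```

```bash
python3 -m pendant '{"offset":[[-0.27,0.08,-0.24],[-0.54,0.153,-0.488],[-0.54,0.153,-0.488],[-0.54,0.153,-0.488]],"turn":[[0,0,0],[0,0,0],[0,0,0],[0,0,0]]}' 60
python3 - <<'E'
from h import *
v=cam('wrist'); save('w1',v['img']); np.savez('pics/w1.npz',**v)
P=cloud(v); m=((P[...,2]>0.1)&(P[...,2]<0.118)&(v['d']>0.05)&(v['img'].max(2)<100)).astype(np.uint8)
m=cv2.morphologyEx(m,cv2.MORPH_OPEN,np.ones((3,3),np.uint8))
k,l,s,c=cv2.connectedComponentsWithStats(m)
for i in range(1,k):
    if s[i,4]>150:
        q=P[l==i]; z=np.percentile(q[:,2],90); top=q[q[:,2]>z-.004]
        print(c[i],s[i],z,cv2.minAreaRect((top[:,:2]*1000).astype(np.float32)))
print(manip.get_obs()['position'])
E
```

```text
clock: 1.35
position: [0.5063, 0.3007, 0.18]
ee_rot: [-0.501, -0.498, 0.499, 0.501]
ft_force: [-0.3, 1.4, -0.1]
grip_width: 0.6
[283.4744898  223.45408163] [ 272  193   23   60 1176] 0.11111540038078017 ((502.6581115722656, 301.23846435546875), (37.45692825317383, 13.546361923217773), 0.46275874972343445)
[0.50525751 0.30236475 0.18025901]
```

View pics/w1.png

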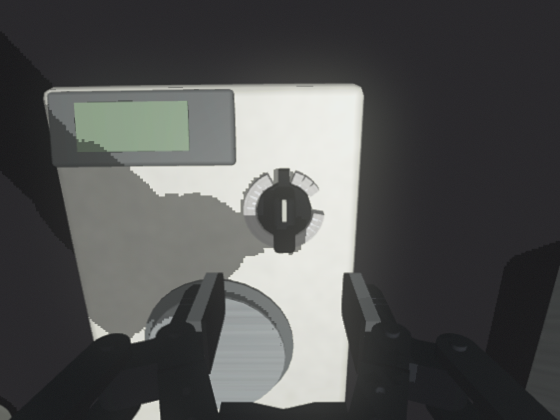

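The wrist view shows the knob at (285,210) with its bar lined up along x and the lug toward the display. I'll descend and grip.

```bash
python3 -m pendant '{"offset":[[0,0.15,0.008],[0,0.3,0.008],[0,0.42,0.008],[0,0.47,0.008],[0,0.47,0.008]],"turn":[[0,0,0],[0,0,0],[0,0,0],[0,0,0],[0,0,0]]}' 45 ; python3 -m pendant '{"offset":[[0,0,0],[0,0,0],[0,0,0],[0,0,0]],"turn":[[0,0,0],[0,0,0],[0,0,0],[0,0,0]]}' 0 50
```

```text
clock: 2.02
position: [0.5027, 0.3036, 0.0863]
ee_rot: [-0.5, -0.499, 0.5, 0.501]
ft_force: [1.2, -0.6, -0.2]
grip_width: 0.449
clock: 2.52
position: [0.5031, 0.3018, 0.0879]
ee_rot: [-0.5, -0.499, 0.501, 0.5]
ft_force: [-4.7, -9.1, 9.6]
grip_width: 0.156
```

```bash
python3 -m pendant '{"offset":[[0,-0.025,0],[0,-0.05,0],[0,-0.072,0],[0,-0.072,0]],"turn":[[0,0,0],[0,0,0],[0,0,0],[0,0,0]]}' - 70; python3 -c "
from workcell import manip;o=manip.get_obs();print(o['position'],o['ft_force'],o['torque'],o['joint_pos'])"
```

```text
clock: 3.02
position: [0.5031, 0.3016, 0.1029]
ee_rot: [-0.501, -0.498, 0.501, 0.5]
ft_force: [-3.5, -4.1, 3.0]
grip_width: 0.146
[0.50310656 0.30162285 0.10289241] [-3.52469157 -4.11466555  2.97654111] [-0.90427674  0.75613662  0.06583896] [-0.67789461  0.35164702  0.0719319   1.71781721 -0.02734815  1.07608468
  0.97153544]
```

```bash
python3 -m pendant '{"offset":[[0,0,0],[0,0,0],[0,0,0],[0,0,0],[0,0,0],[0,0,0]],"turn":[[0,0.2,0],[0,0.4,0],[0,0.6,0],[0,0.8,0],[0,0.9,0],[0,0.9,0]]}' ; python3 -c "
from h import *
o=manip.get_obs();print(o['position'],o['ft_force'],o['torque']); x=Rot.from_quat(o['ee_rot']).as_matrix()[:,0]; print(np.degrees(np.arctan2(x[1],x[0])))
goto([.5035,.3015,.1025],down(14))"
```

```text
clock: 3.78
position: [0.5035, 0.3024, 0.1031]
ee_rot: [0.643, 0.295, -0.296, -0.642]
ft_force: [1.6, 1.0, -4.7]
grip_width: 0.148
[0.50345684 0.30236532 0.10306195] [ 1.57311267  1.01766977 -4.74095415] [ 0.36508813 -0.56274116 -0.03943588]
49.44709470594797
offset [-0.0031, 0.0028, -0.003]
turn [0.0008, 0.7877, -0.0018]
```

```bash
python3 -m pendant '{"offset":[[0,0,0],[0,0,0],[0,0,0],[0,0,0],[0,0,0],[0,0,0]],"turn":[[0,0.2,0],[0,0.4,0],[0,0.6,0],[0,0.72,0],[0,0.8,0],[0,0.8,0]]}' ; python3 -c "
from h import *
o=manip.get_obs();print(o['position'],o['ft_force'],o['torque']); x=Rot.from_quat(o['ee_rot']).as_matrix()[:,0]; print(np.degrees(np.arctan2(x[1],x[0])))"
```

```text
clock: 4.53
position: [0.5042, 0.3027, 0.1032]
ee_rot: [0.702, 0.084, -0.084, -0.702]
ft_force: [5.2, 0.4, -7.7]
grip_width: 0.149
[0.50418174 0.30268503 0.10321787] [ 5.18408792  0.43716622 -7.68512798] [ 0.16434692 -1.40405094  0.57564842]
13.618446347693435
```

```bash
python3 -m pendant '{"offset":[[0,0.025,0],[0,0.05,0],[0,0.07,0],[0,0.08,0],[0,0.08,0]],"turn":[[0,0,0],[0,0,0],[0,0,0],[0,0,0],[0,0,0]]}' ; python3 -c "
from h import *
o=manip.get_obs();print(o['position'],o['ft_force'],o['torque']); x=Rot.from_quat(o['ee_rot']).as_matrix()[:,0]; print(np.degrees(np.arctan2(x[1],x[0])))"
```

```text
clock: 5.15
position: [0.5044, 0.3028, 0.088]
ee_rot: [0.702, 0.084, -0.084, -0.702]
ft_force: [-2.9, -4.4, 11.0]
grip_width: 0.146
[0.50436456 0.30281102 0.08795128] [-2.88036876 -4.44724604 10.99322858] [-0.83672586  0.47655941  0.54559788]
13.638583378576547
```

```bash
python3 -m pendant '{"offset":[[0,0.008,0],[0,0.008,0]],"turn":[[0,0,0],[0,0,0]]}'; python3 -m pendant '{"offset":[[0,0,0],[0,0,0],[0,0,0],[0,-0.1,0],[0,-0.3,0],[0,-0.5,0],[0,-0.5,0]],"turn":[[0,0,0],[0,0,0],[0,0,0],[0,0,0],[0,0,0],[0,0,0],[0,0,0]]}' 40
python3 - <<'E'
from h import *
v=cam('wrist'); save('w2',v['img']); np.savez('pics/w2.npz',**v)
P=cloud(v); m=((P[...,2]>0.1)&(P[...,2]<0.13)&(v['d']>0.05)&(v['img'].max(2)<100)).astype(np.uint8)
m=cv2.morphologyEx(m,cv2.MORPH_OPEN,np.ones((3,3),np.uint8))
k,l,s,c=cv2.connectedComponentsWithStats(m)
for i in range(1,k):
    if s[i,4]>150:
        q=P[l==i]; z=np.percentile(q[:,2],90); top=q[q[:,2]>z-.004]
        print(c[i],s[i],z,cv2.minAreaRect((top[:,:2]*1000).astype(np.float32)))
d=P[(P[...,2]>.06)&(P[...,2]<.08)&(v['img'].min(2)>180)]; print('deck z',np.median(d[:,2]))
o=manip.get_obs(); print(o['position'],o['joint_pos'])
goto([.55,-.05,.22],down(90))
E
```

```text
clock: 5.4
position: [0.5044, 0.3028, 0.0878]
ee_rot: [0.702, 0.084, -0.084, -0.702]
ft_force: [-5.9, -6.9, 17.7]
grip_width: 0.147
clock: 6.28
position: [0.5058, 0.3038, 0.191]
ee_rot: [-0.701, -0.086, 0.082, 0.703]
ft_force: [-0.1, -0.8, -0.5]
grip_width: 0.405
[278.74857143 223.75333333] [ 268  195   22   57 1050] 0.11098309454704505 ((503.0510559082031, 302.254638671875), (13.847404479980469, 37.3840446472168), 14.007885932922363)
deck z 0.06930836894370013
[0.50485433 0.3032906  0.18891031] [-0.8650266   0.27772991  0.29584883  1.63711986 -0.08463814  1.23586471
 -0.31397179]
offset [-0.1972, -0.158, -1.7696]
turn [0.0016, -1.6966, 0.0045]
```

View pics/w2.png

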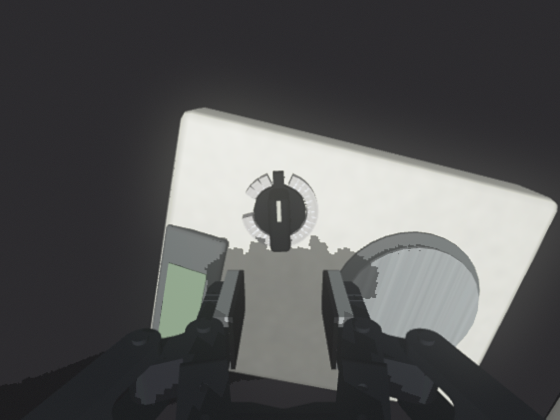

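Knob top is back at 0.111, bar turned to 76°, so the lock is released. The view confirms it: bar at (280,210), lug in the other notch. Now to the caps, starting with the one at (0.484, -0.120).

```bash
python3 - <<'E'
from h import *
goto([.484,-.12,.19],down(-60))
v=dict(np.load('pics/top1.npz'))
for n,p,z in(('jar',(281,229),.055),('vial',(344,246),.05),('green',(258,258),.066),('beaker',(379,215),.07),('brush',(293,279),.02),('bottle',(322,155),.1),('mortar',(279,152),.05)): print(n,onplane(v,p,z)[0].round(3))
E
python3 -m pendant '{"offset":[[0,0,-0.3],[0,0,-0.6],[0,0,-0.9],[0,0,-0.98],[0,0,-0.98],[0,0,-0.98],[0,0,-0.98]],"turn":[[0,0.2,0],[0,0.4,0],[0,0.6,0],[0,0.8,0],[0,0.95,0],[0,0.95,0],[0,0.95,0]]}' 85 30; python3 -c "
from h import *
goto([.484,-.12,.15],down(-60))"
```

```text
offset [-0.6009, -0.0096, -2.032]
turn [-0.0039, 1.6368, 0.0027]
jar [ 0.562 -0.052  0.055]
vial [ 0.515 -0.228  0.05 ]
green [0.48  0.012 0.066]
beaker [ 0.599 -0.325  0.07 ]
brush [ 0.424 -0.086  0.02 ]
bottle [ 0.763 -0.166  0.1  ]
mortar [ 0.787 -0.047  0.05 ]
clock: 7.2
position: [0.5507, 0.1132, 0.188]
ee_rot: [-0.684, 0.176, -0.177, 0.685]
ft_force: [-0.3, 0.2, -1.2]
grip_width: 0.854
offset [0.2714, 0.1876, -1.1824]
turn [-0.0031, 0.691, 0.0005]
```

```bash
python3 -m pendant '{"offset":[[0.07,0,-0.28],[0.14,0,-0.56],[0.22,0,-0.84],[0.271,0.1,-0.99],[0.271,0.15,-0.99],[0.271,0.15,-0.99]],"turn":[[0,0.15,0],[0,0.3,0],[0,0.45,0],[0,0.6,0],[0,0.69,0],[0,0.69,0]]}'; python3 -c "
from h import *
goto([.484,-.12,.15],down(-60))"
```

```text
clock: 7.95
position: [0.502, -0.0861, 0.1569]
ee_rot: [-0.612, 0.353, -0.353, 0.613]
ft_force: [0.3, 0.9, -0.6]
grip_width: 0.847
offset [0.1013, 0.0343, -0.1631]
turn [-0.0014, 0.0036, -0.0012]
```

```bash
python3 -m pendant '{"offset":[[0.1,0.034,-0.16],[0.1,0.034,-0.16],[0.1,0.034,-0.16]],"turn":[[0,0,0],[0,0,0],[0,0,0]]}'
cat >> h.py <<'E'
def capfind(v,zlo=.062,zhi=.082,near=None):
    P=cloud(v); i=v['img'].astype(int); m=((P[...,2]>zlo)&(P[...,2]<zhi)&(v['d']>0.05)&(np.ptp(i,axis=2)<25)).astype(np.uint8)
    m=cv2.morphologyEx(m,cv2.MORPH_OPEN,np.ones((3,3),np.uint8))
    k,l,s,c=cv2.connectedComponentsWithStats(m)
    for j in range(1,k):
        if s[j,4]<100: continue
        q=P[l==j]; z=np.percentile(q[:,2],80); t=q[q[:,2]>z-.004]
        (x,y),r=cv2.minEnclosingCircle((t[:,:2]*1000).astype(np.float32))
        if near is None or np.hypot(x/1000-near[0],y/1000-near[1])<.05: print('px',c[j].round(),s[j,4],'z',z.round(4),'circ',round(x,1),round(y,1),round(r,1))
E
python3 - <<'E'
from h import *
ps=np.mean([manip.get_obs()['position'] for _ in range(1)],0)
v=cam('wrist'); capfind(v); print(ps)
E
```

```text
clock: 8.32
position: [0.4849, -0.1186, 0.1505]
ee_rot: [-0.613, 0.352, -0.352, 0.614]
ft_force: [-0.1, 0.8, -0.3]
grip_width: 0.848
px [440.  27.] 5151 z 0.072 circ 635.5 -131.7 26.8
px [283. 225.] 4940 z 0.0721 circ 481.5 -119.7 26.7
px [465. 346.] 294 z 0.0715 circ 467.9 -286.4 10.2
[ 0.48494486 -0.11861319  0.15049451]
```

```bash
python3 -m pendant '{"offset":[[0,0.2,-0.01],[0,0.4,-0.01],[0,0.54,-0.01],[0,0.54,-0.01],[0,0.54,-0.01]],"turn":[[0,0,0],[0,0,0],[0,0,0],[0,0,0],[0,0,0]]}'; python3 -m pendant '{"offset":[[0,0,0],[0,0,0],[0,0,0],[0,0,0]],"turn":[[0,0,0],[0,0,0],[0,0,0],[0,0,0]]}' 0 25
```

```text
clock: 9.0
position: [0.4844, -0.119, 0.0436]
ee_rot: [-0.613, 0.351, -0.352, 0.614]
ft_force: [1.1, 0.3, 0.3]
grip_width: 0.852
clock: 9.5
position: [0.4856, -0.1189, 0.0452]
ee_rot: [-0.612, 0.35, -0.353, 0.615]
ft_force: [-2.2, 0.1, 7.9]
grip_width: 0.615
```

```bash
python3 -m pendant '{"offset":[[0,-0.05,0],[0,-0.15,0],[0,-0.3,0],[0,-0.45,0],[0,-0.6,0],[0,-0.75,0],[0,-0.75,0]],"turn":[[0,0,0],[0,0,0],[0,0,0],[0,0,0],[0,0,0],[0,0,0],[0,0,0]]}'
cat >> h.py <<'E'
def weightlook(xy):
    for n in('scene','top','wrist'):
        v=cam(n); P=cloud(v); m=(np.hypot(P[...,0]-xy[0],P[...,1]-xy[1])<.022)&(v['d']>0)&(P[...,2]<.1)&(P[...,2]>.017)
        q=P[m]
        if len(q)>10:
            body=q; print(n,len(q),'ztop',np.percentile(q[:,2],[50,90,98]).round(4),'ext',(np.percentile(q[:,:2],98,0)-np.percentile(q[:,:2],2,0)).round(4),'mid',((np.percentile(q[:,:2],98,0)+np.percentile(q[:,:2],2,0))/2).round(4))
        else: print(n,'none',len(q))
    return
E
python3 -c "
from h import *
weightlook((.483,-.12)); v=cam('scene'); save('s2',v['img'][90:310,160:460].repeat(2,0).repeat(2,1))"
```

```text
clock: 10.38
position: [0.4862, -0.1196, 0.1981]
ee_rot: [-0.611, 0.349, -0.354, 0.616]
ft_force: [0.7, 0.4, -0.7]
grip_width: 0.614
scene 110 ztop [0.0413 0.0538 0.056 ] ext [0.0187 0.0173] mid [ 0.4833 -0.1156]
top none 0
wrist 629 ztop [0.0426 0.0528 0.0534] ext [0.0185 0.0197] mid [ 0.4815 -0.1156]
```

View pics/s2.png

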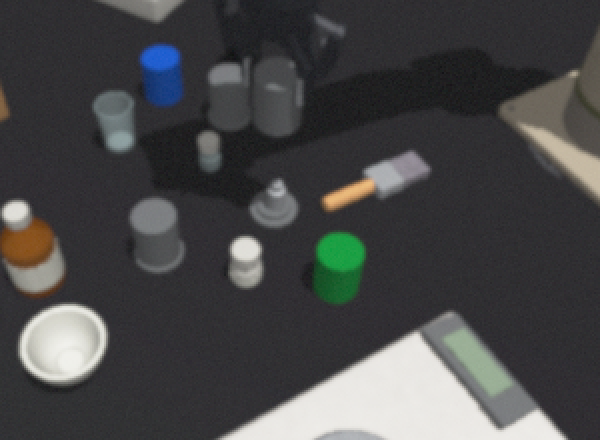

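The scene crop shows the uncovered weight at (275,195). Its top is at 0.053, which is 12+41 mm, so it's the middle weight. I'll lower the cap back straight down.

```bash
python3 -m pendant '{"offset":[[0,0.2,0],[0,0.4,0],[0,0.55,0],[0,0.65,0],[0,0.7,0],[0,0.74,0],[0,0.757,0],[0,0.757,0]],"turn":[[0,0,0],[0,0,0],[0,0,0],[0,0,0],[0,0,0],[0,0,0],[0,0,0],[0,0,0]]}'; python3 -c "
from h import *
o=manip.get_obs();print(o['position'],o['ft_force'],o['torque'])"
```

```text
clock: 11.58
position: [0.4853, -0.1188, 0.0448]
ee_rot: [-0.612, 0.351, -0.352, 0.615]
ft_force: [-9.2, 2.0, 21.7]
grip_width: 0.615
[ 0.48531593 -0.11875273  0.04478419] [-9.20100001  2.03141107 21.74281116] [ 0.53699034  2.05538164 -0.07632422]
```

```bash
python3 -m pendant '{"offset":[[0,0,0],[0,0,0],[0,0,0],[0,-0.15,0],[0,-0.4,0],[0,-0.55,0],[0,-0.55,0]],"turn":[[0,0,0],[0,0,0],[0,0,0],[0,0,0],[0,0,0],[0,0,0],[0,0,0]]}' 85; python3 -c "
from h import *
capfind(cam('wrist')); goto([.638,-.131,.155],down(-60))"
```

```text
clock: 12.45
position: [0.4862, -0.1193, 0.1568]
ee_rot: [-0.611, 0.35, -0.353, 0.616]
ft_force: [-0.8, 1.7, -0.2]
grip_width: 0.85
px [433.  29.] 5320 z 0.072 circ 635.9 -131.5 26.6
px [281. 225.] 4699 z 0.072 circ 481.0 -119.8 26.5
px [463. 345.] 343 z 0.0717 circ 466.8 -291.7 11.5
offset [0.4378, 0.0061, 0.6281]
turn [-0.0096, 0.0087, -0.0008]
```

```bash
python3 -m pendant '{"offset":[[0.15,0,0.2],[0.3,0,0.42],[0.437,0.006,0.627],[0.437,0.006,0.627],[0.437,0.006,0.627]],"turn":[[0,0,0],[0,0,0],[-0.01,0.009,0],[-0.01,0.009,0],[-0.01,0.009,0]]}'; python3 -c "
from h import *
print(manip.get_obs()['position']);capfind(cam('wrist'));goto([.6375,-.131,.045],down(-60))"
```

```text
clock: 13.12
position: [0.6366, -0.1316, 0.1535]
ee_rot: [0.613, -0.355, 0.353, -0.612]
ft_force: [-0.0, 0.1, -0.4]
grip_width: 0.849
[ 0.63657989 -0.13158089  0.15348184]
px [284. 218.] 4902 z 0.072 circ 636.2 -131.1 26.7
px [471. 349.] 127 z 0.0686 circ 616.3 -310.1 6.8
px [194. 372.] 966 z 0.0722 circ 489.1 -132.0 22.4
offset [0.0007, 0.5465, 0.0066]
turn [0.002, -0.0019, -0.0017]
```

```bash
python3 -m pendant '{"offset":[[0,0.2,0],[0,0.4,0],[0,0.545,0],[0,0.545,0],[0,0.545,0]],"turn":[[0,0,0],[0,0,0],[0,0,0],[0,0,0],[0,0,0]]}'; python3 -m pendant '{"offset":[[0,0,0],[0,0,0],[0,0,0],[0,0,0]],"turn":[[0,0,0],[0,0,0],[0,0,0],[0,0,0]]}' 0 25;  python3 -m pendant '{"offset":[[0,-0.05,0],[0,-0.15,0],[0,-0.3,0],[0,-0.45,0],[0,-0.6,0],[0,-0.75,0],[0,-0.75,0]],"turn":[[0,0,0],[0,0,0],[0,0,0],[0,0,0],[0,0,0],[0,0,0],[0,0,0]]}'; python3 -c "
from h import *
weightlook((.637,-.131))"
```

```text
clock: 13.8
position: [0.6367, -0.1318, 0.0472]
ee_rot: [-0.612, 0.354, -0.354, 0.612]
ft_force: [-0.2, 0.8, 0.4]
grip_width: 0.852
clock: 14.3
position: [0.6376, -0.1321, 0.0493]
ee_rot: [-0.611, 0.353, -0.355, 0.613]
ft_force: [-2.4, 0.8, 8.5]
grip_width: 0.609
clock: 15.18
position: [0.6385, -0.133, 0.2035]
ee_rot: [-0.61, 0.352, -0.357, 0.613]
ft_force: [-0.4, 0.4, -0.9]
grip_width: 0.614
scene 81 ztop [0.0358 0.0462 0.0478] ext [0.0157 0.0141] mid [ 0.6412 -0.1287]
top none 0
wrist 392 ztop [0.0367 0.045  0.0456] ext [0.0156 0.016 ] mid [ 0.6394 -0.1286]
```

Top at 0.045, so this is the small weight. I'll put its cap back; the large one must be under the third.

```bash
python3 -m pendant '{"offset":[[0,0.2,0],[0,0.4,0],[0,0.55,0],[0,0.65,0],[0,0.7,0],[0,0.74,0],[0,0.762,0],[0,0.762,0]],"turn":[[0,0,0],[0,0,0],[0,0,0],[0,0,0],[0,0,0],[0,0,0],[0,0,0],[0,0,0]]}'; python3 -c "
from h import *
o=manip.get_obs();print(o['position'],o['ft_force'],o['torque'])"
```

```text
clock: 16.32
position: [0.6378, -0.1319, 0.0493]
ee_rot: [-0.611, 0.353, -0.355, 0.613]
ft_force: [-7.9, 2.2, 15.3]
grip_width: 0.613
[ 0.63784385 -0.13193041  0.04931922] [-7.89226585  2.20977639 15.25033004] [0.653703   1.73809609 0.03564778]
```

```bash
python3 -m pendant '{"offset":[[0,0,0],[0,0,0],[0,0,0],[0,-0.15,0],[0,-0.4,0],[0,-0.55,0],[0,-0.55,0]],"turn":[[0,0,0],[0,0,0],[0,0,0],[0,0,0],[0,0,0],[0,0,0],[0,0,0]]}' 85; python3 -c "
from h import *
capfind(cam('wrist')); goto([.4485,-.2965,.16],down(0))"; python3 -m pendant '{"offset":[[0.07,0,-0.3],[0.14,0,-0.6],[0.2,0,-0.9],[0.24,0,-0.99],[0.24,0,-0.99],[0.24,0,-0.99]],"turn":[[0,-0.2,0],[0,-0.4,0],[0,-0.6,0],[0,-0.8,0],[0,-0.95,0],[0,-0.95,0]]}'; python3 -c "
from h import *
goto([.4485,-.2965,.16],down(0))"
```

```text
clock: 17.2
position: [0.6387, -0.1327, 0.1619]
ee_rot: [-0.61, 0.352, -0.356, 0.614]
ft_force: [0.8, -0.3, 0.1]
grip_width: 0.849
px [280. 217.] 4554 z 0.0721 circ 637.0 -131.0 26.6
px [467. 345.] 225 z 0.0693 circ 616.5 -314.6 11.9
px [193. 370.] 909 z 0.0721 circ 488.3 -132.4 22.2
offset [0.2404, -0.0068, -1.23]
turn [-0.0059, -1.3359, 0.0048]
clock: 18.0
position: [0.4895, -0.2722, 0.1578]
ee_rot: [-0.698, 0.106, -0.108, 0.7]
ft_force: [0.6, 0.7, -0.6]
grip_width: 0.85
offset [-0.1593, -0.012, -0.1772]
turn [-0.0042, -0.3871, 0.0044]
```

```bash
python3 -m pendant '{"offset":[[-0.08,0,-0.09],[-0.159,-0.012,-0.177],[-0.159,-0.012,-0.177],[-0.159,-0.012,-0.177]],"turn":[[0,-0.2,0],[0,-0.387,0],[0,-0.387,0],[0,-0.387,0]]}'; python3 -c "
from h import *
print(manip.get_obs()['position']);capfind(cam('wrist'));goto([.4485,-.2965,.045],down(0))"
```

```text
clock: 18.5
position: [0.4492, -0.2956, 0.1596]
ee_rot: [-0.706, -0.0, -0.002, 0.708]
ft_force: [-0.7, 0.2, -0.8]
grip_width: 0.852
[ 0.44919475 -0.29563696  0.15960034]
px [278. 219.] 4639 z 0.072 circ 445.6 -297.0 26.7
px [493. 257.] 1541 z 0.0694 circ 598.9 -327.1 25.6
px [208. 320.] 1274 z 0.0661 circ 382.4 -378.2 25.7
offset [-0.0062, 0.573, -0.0065]
turn [-0.0039, -0.0019, 0.0044]
```

```bash
python3 -m pendant '{"offset":[[-0.01,0.2,0],[-0.01,0.42,-0.005],[-0.01,0.573,-0.005],[-0.01,0.573,-0.005],[-0.01,0.573,-0.005]],"turn":[[0,0,0],[0,0,0],[0,0,0],[0,0,0],[0,0,0]]}'; python3 -m pendant '{"offset":[[0,0,0],[0,0,0],[0,0,0],[0,0,0]],"turn":[[0,0,0],[0,0,0],[0,0,0],[0,0,0]]}' 0 25;  python3 -m pendant '{"offset":[[0,-0.05,0],[0,-0.15,0],[0,-0.3,0],[0,-0.45,0],[0,-0.6,0],[0,-0.75,0],[0,-0.75,0]],"turn":[[0,0,0],[0,0,0],[0,0,0],[0,0,0],[0,0,0],[0,0,0],[0,0,0]]}'; python3 -c "
from h import *
weightlook((.448,-.2965))"
```

```text
clock: 19.18
position: [0.4486, -0.2964, 0.046]
ee_rot: [-0.706, -0.001, -0.002, 0.708]
ft_force: [0.2, 0.2, 0.8]
grip_width: 0.851
clock: 19.68
position: [0.4486, -0.2969, 0.0477]
ee_rot: [-0.706, -0.001, -0.003, 0.708]
ft_force: [-7.1, 1.9, 10.7]
grip_width: 0.623
clock: 20.55
position: [0.4492, -0.2981, 0.201]
ee_rot: [-0.707, -0.003, -0.005, 0.707]
ft_force: [-0.6, -0.5, -0.3]
grip_width: 0.616
scene 160 ztop [0.0465 0.0646 0.0673] ext [0.0223 0.0224] mid [ 0.4483 -0.2981]
top 42 ztop [0.0453 0.053  0.0563] ext [0.0245 0.0127] mid [ 0.4441 -0.2931]
wrist 898 ztop [0.0502 0.0636 0.0643] ext [0.025  0.0186] mid [ 0.444  -0.2954]
```

Top at 0.064, so this is the large weight. I'll stand the cap at the free bench spot (0.40, -0.19).

```bash
python3 -m pendant '{"offset":[[-0.12,0,0.25],[-0.245,0,0.54],[-0.245,0,0.54],[-0.245,0.25,0.54],[-0.245,0.5,0.54],[-0.245,0.65,0.54],[-0.245,0.74,0.54],[-0.245,0.775,0.54],[-0.245,0.792,0.54],[-0.245,0.797,0.54]],"turn":[[0,0,0],[0,0,0],[0,0,0],[0,0,0],[0,0,0],[0,0,0],[0,0,0],[0,0,0],[0,0,0],[0,0,0]]}'; python3 -c "
from h import *
o=manip.get_obs();print(o['position'],o['ft_force'],o['torque'])"
```

```text
clock: 21.95
position: [0.3983, -0.1894, 0.0395]
ee_rot: [-0.706, 0.001, -0.002, 0.709]
ft_force: [-23.3, 5.3, 47.9]
grip_width: 0.613
[ 0.39827525 -0.18942813  0.03945737] [-23.26510535   5.34880063  47.87565511] [ 0.86183613  5.2349309  -0.22095586]
```

```bash
python3 -m pendant '{"offset":[[0,-0.01,0],[0,-0.01,0]],"turn":[[0,0,0],[0,0,0]]}';  python3 -m pendant '{"offset":[[0,0,0],[0,0,0],[0,0,0],[0,-0.15,0],[0,-0.4,0],[0,-0.6,0],[0,-0.6,0]],"turn":[[0,0,0],[0,0,0],[0,0,0],[0,0,0],[0,0,0],[0,0,0],[0,0,0]]}' 85; python3 -c "
from h import *
print(manip.get_obs()['position']);capfind(cam('wrist'))
goto([.446,-.296,.16],down(0))"
```

```text
clock: 22.2
position: [0.3987, -0.19, 0.0419]
ee_rot: [-0.706, 0.001, -0.003, 0.708]
ft_force: [0.2, -0.1, -0.8]
grip_width: 0.616
clock: 23.08
position: [0.4002, -0.1909, 0.1645]
ee_rot: [-0.706, -0.001, -0.005, 0.708]
ft_force: [-0.5, 0.4, -1.2]
grip_width: 0.853
[ 0.40016073 -0.19091285  0.16453324]
px [409. 109.] 5799 z 0.0721 circ 480.9 -120.0 26.8
px [279. 212.] 4205 z 0.066 circ 397.8 -189.7 26.4
px [338. 342.] 314 z 0.064 circ 444.3 -299.7 9.2
px [536. 356.] 522 z 0.0692 circ 603.7 -320.3 23.9
px [262. 399.] 439 z 0.0659 circ 380.6 -363.5 21.3
offset [0.2368, 0.0127, -0.5265]
turn [-0.0052, -0.0062, 0.0066]
```

```bash
python3 -m pendant '{"offset":[[0.12,0,-0.26],[0.236,0.01,-0.526],[0.236,0.01,-0.526],[0.236,0.01,-0.526]],"turn":[[0,0,0],[-0.005,-0.006,0.007],[-0.005,-0.006,0.007],[-0.005,-0.006,0.007]]}' 60
python3 - <<'E'
from h import *
print(manip.get_obs()['position']); v=cam('wrist'); save('w3',v['img'])
P=cloud(v); print('knob'); capfind(v,.056,.07)
m=(np.hypot(P[...,0]-.446,P[...,1]+.297)<.022)&(P[...,2]>.046)&(P[...,2]<.053)&(v['d']>.05); q=P[m][:,:2]*1000
print('shoulder',len(q),cv2.minEnclosingCircle(q.astype(np.float32)))
v=cam('scene');P=cloud(v);m=(np.hypot(P[...,0]-.446,P[...,1]+.297)<.022)&(P[...,2]>.056)&(v['d']>.05); print('scene knob',P[m].mean(0))
E
```

```text
clock: 23.62
position: [0.445, -0.2954, 0.1591]
ee_rot: [-0.707, 0.001, 0.001, 0.707]
ft_force: [0.3, 0.4, 0.9]
grip_width: 0.601
[ 0.44496627 -0.29544785  0.15907502]
knob
px [207.  50.] 6542 z 0.0662 circ 397.9 -190.2 26.6
px [283. 221.] 530 z 0.0639 circ 444.0 -299.7 9.1
px [498. 258.] 1984 z 0.0688 circ 598.7 -326.7 25.2
px [173. 304.] 480 z 0.0661 circ 362.4 -367.2 18.7
px [227. 320.] 228 z 0.0659 circ 397.9 -380.7 15.2
shoulder 558 ((444.13275146484375, -299.5249328613281), 13.887876510620117)
scene knob [ 0.44524155 -0.28732761  0.22306653]
```

View pics/w3.png

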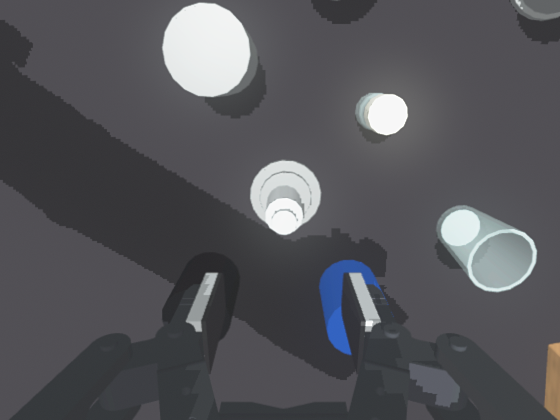

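The wrist view shows the weight upright on its pot, knob at (283,221), with open space on both sides. I'll grip it.

```bash
python3 -m pendant '{"offset":[[0,0.2,-0.02],[0,0.4,-0.02],[0,0.6,-0.02],[0,0.69,-0.02],[0,0.69,-0.02],[0,0.69,-0.02]],"turn":[[0,0,0],[0,0,0],[0,0,0],[0,0,0],[0,0,0],[0,0,0]]}'; python3 -m pendant '{"offset":[[0,0,0],[0,0,0],[0,0,0],[0,0,0]],"turn":[[0,0,0],[0,0,0],[0,0,0],[0,0,0]]}' 0 30;  python3 -m pendant '{"offset":[[0,-0.05,0],[0,-0.15,0],[0,-0.35,0],[0,-0.55,0],[0,-0.75,0],[0,-0.9,0],[0,-0.9,0]],"turn":[[0,0,0],[0,0,0],[0,0,0],[0,0,0],[0,0,0],[0,0,0],[0,0,0]]}'; python3 -c "
from h import *
goto([.625,.246,.2],down(20))"
```

```text
clock: 24.48
position: [0.4464, -0.2989, 0.0237]
ee_rot: [-0.707, -0.001, -0.0, 0.707]
ft_force: [0.4, 0.5, -0.4]
grip_width: 0.595
clock: 24.98
position: [0.4471, -0.2994, 0.0252]
ee_rot: [-0.707, -0.002, -0.001, 0.707]
ft_force: [-2.2, 2.3, 10.6]
grip_width: 0.311
clock: 25.85
position: [0.4474, -0.3004, 0.2084]
ee_rot: [0.707, 0.003, 0.003, -0.707]
ft_force: [-0.2, -0.4, -1.8]
grip_width: 0.318
offset [0.8882, 0.0475, 2.7318]
turn [0.003, -0.4442, 0.0108]
```

```bash
S='python3 -m pendant'; python3 -m pendant '{"offset":[[0.05,0,0.12],[0.1,0,0.32],[0.16,0,0.52],[0.22,0,0.72],[0.28,0,0.9],[0.3,0,0.95],[0.3,0,0.95]],"turn":[[0,0,0],[0,0,0],[0,0,0],[0,0,0],[0,0,0],[0,0,0],[0,0,0]]}'; python3 -m pendant '{"offset":[[0.05,0,0.12],[0.1,0,0.32],[0.16,0,0.52],[0.22,0,0.72],[0.28,0,0.9],[0.3,0,0.95],[0.3,0,0.95]],"turn":[[0,0,0],[0,0,0],[0,0,0],[0,0,0],[0,0,0],[0,0,0],[0,0,0]]}'; python3 -c "
from h import *
goto([.625,.246,.15],down(0))"
```

```text
clock: 26.72
position: [0.507, -0.1103, 0.2084]
ee_rot: [0.708, 0.003, 0.002, -0.707]
ft_force: [-0.3, -1.5, -1.6]
grip_width: 0.313
clock: 27.6
position: [0.5669, 0.0784, 0.2084]
ee_rot: [0.708, 0.003, 0.003, -0.706]
ft_force: [0.3, 0.3, -1.7]
grip_width: 0.315
offset [0.2884, 0.2923, 0.8387]
turn [0.0028, -0.0002, 0.0093]
```

```bash
python3 -m pendant '{"offset":[[0.08,0,0.2],[0.16,0,0.45],[0.24,0,0.7],[0.288,0,0.838],[0.288,0.15,0.838],[0.288,0.32,0.838],[0.288,0.4,0.838],[0.288,0.42,0.838]],"turn":[[0,0,0],[0,0,0],[0,0,0],[0,0,0.005],[0,0,0.005],[0,0,0.005],[0,0,0.005],[0,0,0.005]]}'; python3 -c "
from h import *
for n in ('scene','wrist'):
  v=cam(n); save('p_'+n,v['img'])
  P=cloud(v); z=P[...,2]; m=(z>.0815)&(z<.092)&(v['d']>.05)&(P[...,0]>.5)&(P[...,0]<.72)&(P[...,1]>.15)&(P[...,1]<.33); print(n,m.sum(),cv2.minEnclosingCircle((P[m][:,:2]*1000).astype(np.float32)),np.median(z[m]))
print(manip.get_obs()['position'],manip.get_obs()['ft_force'])
goto([.625,.246,.1],down(0))"
```

```text
clock: 28.6
position: [0.6252, 0.2442, 0.1241]
ee_rot: [0.708, 0.0, 0.002, -0.706]
ft_force: [1.2, -0.4, -1.2]
grip_width: 0.317
scene 2192 ((585.195068359375, 270.2999572753906), 102.08134460449219) 0.08703009223474178
wrist 22673 ((584.1038208007812, 270.9669189453125), 101.28146362304688) 0.08548704978114771
[0.62563942 0.24512819 0.12527443] [-0.41478575  1.21914224 -1.38015451]
offset [-0.0037, 0.1263, 0.0046]
turn [0.0027, -0.0013, 0.0054]
```

View pics/p_wrist.png

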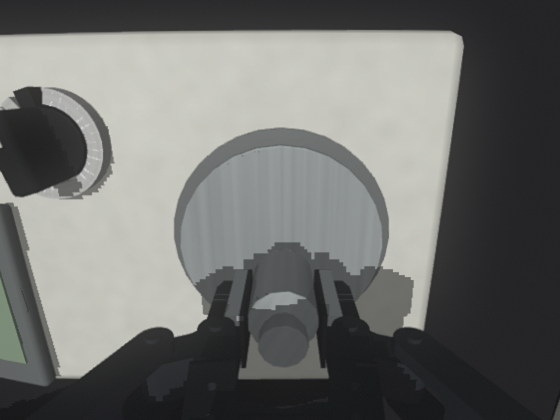

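The wrist view shows the weight held upright over the pan, at (283,340). I'll lower it in small steps while watching the force.

```bash
python3 -m pendant '{"offset":[[0,0.05,0],[0,0.09,0],[0,0.11,0],[0,0.115,0],[0,0.115,0]],"turn":[[0,0,0],[0,0,0],[0,0,0],[0,0,0],[0,0,0]]}'; python3 -m pendant '{"offset":[[0,0.004,0],[0,0.006,0],[0,0.006,0]],"turn":[[0,0,0],[0,0,0],[0,0,0]]}'; python3 -c "
from h import *
o=manip.get_obs();print(o['position'],o['ft_force'])"
```

```text
clock: 29.32
position: [0.6258, 0.2452, 0.1024]
ee_rot: [0.708, 0.001, 0.002, -0.706]
ft_force: [0.4, 0.1, -2.6]
grip_width: 0.315
clock: 29.7
position: [0.6258, 0.2452, 0.1012]
ee_rot: [0.708, 0.001, 0.002, -0.706]
ft_force: [-0.4, -0.0, -1.5]
grip_width: 0.314
[0.62582188 0.24517851 0.10122048] [-0.40840109 -0.02110548 -1.47176145]
```

```bash
python3 -m pendant '{"offset":[[0,0.003,0],[0,0.005,0],[0,0.005,0]],"turn":[[0,0,0],[0,0,0],[0,0,0]]}'; python3 -m pendant '{"offset":[[0,0.003,0],[0,0.005,0],[0,0.005,0]],"turn":[[0,0,0],[0,0,0],[0,0,0]]}'
```

```text
clock: 30.08
position: [0.6258, 0.2452, 0.1002]
ee_rot: [0.708, 0.001, 0.002, -0.706]
ft_force: [-0.2, -0.6, -2.5]
grip_width: 0.316
clock: 30.45
position: [0.6258, 0.2452, 0.0993]
ee_rot: [0.708, 0.001, 0.002, -0.706]
ft_force: [-0.4, -0.5, -1.4]
grip_width: 0.314
```

```bash
python3 -m pendant '{"offset":[[0,0.002,0],[0,0.004,0],[0,0.004,0]],"turn":[[0,0,0],[0,0,0],[0,0,0]]}'; python3 -m pendant '{"offset":[[0,0.002,0],[0,0.004,0],[0,0.004,0]],"turn":[[0,0,0],[0,0,0],[0,0,0]]}'
```

```text
clock: 30.82
position: [0.6258, 0.2452, 0.0986]
ee_rot: [0.708, 0.001, 0.002, -0.706]
ft_force: [-1.2, -0.6, 1.0]
grip_width: 0.317
clock: 31.2
position: [0.6259, 0.2451, 0.0979]
ee_rot: [0.708, 0.001, 0.002, -0.706]
ft_force: [-0.8, -0.1, 3.0]
grip_width: 0.314
```

Contact: the force reversed by about 5 N and the pan is barely depressed. Releasing.

```bash
python3 -m pendant '{"offset":[[0,0,0],[0,0,0],[0,0,0]],"turn":[[0,0,0],[0,0,0],[0,0,0]]}' 55; python3 -m pendant '{"offset":[[0,-0.05,0],[0,-0.2,0],[0,-0.4,0],[0,-0.7,0],[0,-0.7,0]],"turn":[[0,0,0],[0,0,0],[0,0,0],[0,0,0],[0,0,0]]}'
python3 - <<'E'
from h import *
v=cam('wrist'); save('w5',v['img']); capfind(v,.132,.145); capfind(v,.118,.128,(.625,.245))
P=cloud(v); m=(P[...,2]>.1)&(P[...,2]<.118)&(v['d']>.05)&(v['img'].max(2)<100)&(np.hypot(P[...,0]-.505,P[...,1]-.3)<.04); q=P[m]; print('knob',len(q),q[:,2].max() if len(q) else '')
m=(np.hypot(P[...,0]-.625,P[...,1]-.245)<.05)&(P[...,2]>.078)&(P[...,2]<.09); print('pan z',np.median(P[m][:,2]))
for n in('scene','top'):
    v=cam(n); save('end_'+n,v['img']); capfind(v,.062,.08,(.483,-.12));capfind(v,.062,.08,(.637,-.131));capfind(v,.062,.08,(.398,-.19)); capfind(v,.12,.145,(.625,.245))
E
```

```text
clock: 31.58
position: [0.6259, 0.2452, 0.0978]
ee_rot: [0.708, 0.001, 0.002, -0.706]
ft_force: [-0.2, -1.1, 0.3]
grip_width: 0.55
clock: 32.2
position: [0.6276, 0.2459, 0.2444]
ee_rot: [-0.706, -0.004, -0.005, 0.708]
ft_force: [0.3, 0.7, -0.0]
grip_width: 0.554
px [278. 212.] 475 z 0.1375 circ 624.6 244.8 9.0
px [278. 200.] 505 z 0.1243 circ 624.4 244.9 13.9
knob 997 0.1127513390803197
pan z 0.0850845168489229
px [297. 177.] 340 z 0.0739 circ 483.8 -120.6 27.8
px [236. 199.] 385 z 0.0739 circ 639.9 -133.3 27.8
px [310. 148.] 249 z 0.0685 circ 399.9 -190.6 28.2
px [338. 326.] 217 z 0.1389 circ 626.9 243.3 8.8
px [306. 257.] 282 z 0.0732 circ 482.4 -120.3 26.1
px [310. 202.] 274 z 0.0735 circ 637.7 -131.5 26.3
px [333. 286.] 112 z 0.0675 circ 402.1 -192.3 25.1
```

View pics/w5.png

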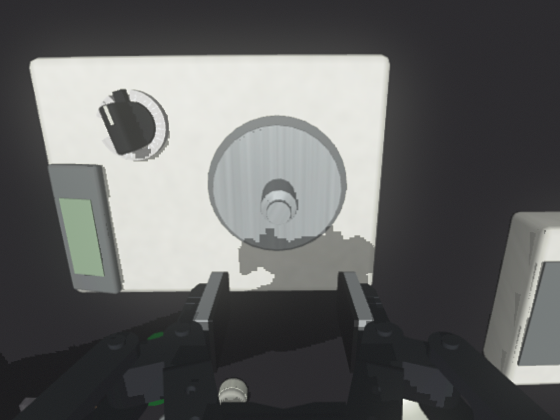

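View pics/end_scene.png

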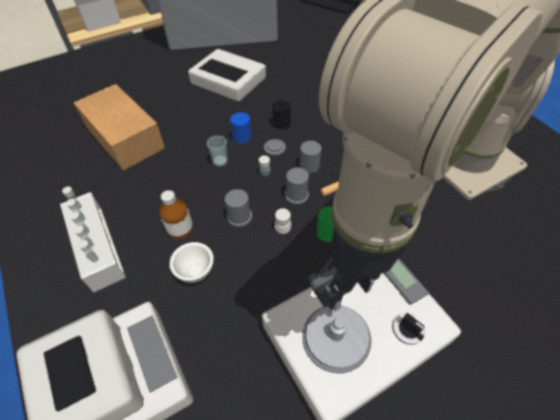

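Weight upright on the pan (tip at 0.1375 = 0.0855 + 0.052, about 1 mm off the middle). Knob in and turned, caps standing, neighbours unmoved, gripper clear.

```bash
python3 -c "
from workcell import manip; print(manip.hand_in())"
```

```text
the job is handed in; nothing more can be done
None
```

I released the transit lock and stood the large check weight upright on the balance's pan, then handed the job in at about 32 s of the 72 s allowed.

- **Lock:** I pulled the knob up 15 mm, turned it clockwise 76° to the stop and pushed it back in. Its top then read 0.111 m, the same as before I pulled it.
- **Finding the weight:** The middle weight was under the pot at (0.48, -0.12) and the small one under the pot at (0.64, -0.13). I put both caps straight back on their pots (tops at 72 mm), leaving the weights where they were. The large weight was under the third pot, whose cap now stands upright on the bench at (0.40, -0.19).
- **Weight on the pan:** It stands upright, about 1–2 mm from the pan's centre. I set it down with about 5 N, well under the 11 N overload limit.
- **Last checks:** The last images show the weight standing, the two caps still seated and nothing else visibly moved. The cameras disagreed with each other by 2–3 mm in position, which was within what the grasps and placings needed.
- **Force to note:** Setting the third cap on the bench, the wrist force rose to about 53 N for a moment. That load went through the fingers and the cap, and I eased it before letting go. It was under the 120 N wrist limit. The 40 N limit is for the arm or gripper body, which touched nothing there.

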